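# Take a metal thickness reading on a silver tray

## Task

Clear the flattening block off the sloping silver tray and stand it upright, gently, on the round log slice. Then take the thickness gauge out of its holder and hold its nose tip inside the scribed ring on the tray, the gauge square to the sloping face, pressed lightly so that the sprung nose is about halfway in. Finish while still holding it there, and leave the hammer, tin and punch where they are.

Things in the scene. Friction and masses are not known exactly. Their poses are not given: they have to be found in the camera images.
- tray: Silver oval tray, 180 mm wide (its x), 320 mm long (its y) plus a loop handle at each end, fixed on a wooden stand. Its z is the normal of its flat face and leans 15 degrees from vertical towards its own -x (roughly towards the robot; the stand's yaw varies). Origin: centre of the underside; flat face at z = 4 mm, raised beaded rim to 15 mm.
- mark (a point): Centre of the scribed ring (18 mm across, thin dark line) on the flat face of the tray, 60 mm from the tray's centre towards its +y end. At the start the flattening block stands over it. Axes as the tray's: z is the normal of the face.
- dolly: Flattening block: round steel foot 52 mm across and 16 mm high, a thin neck, and on top a dark wooden cylindrical knob 27 mm across from z = 36 to 64 mm. About 0.32 kg. Loose. Origin: centre of the underside, z up through the knob. Starts on the tray over the mark, leaning 15 degrees with it.
- slab: Round slice of log fixed on the bench, 130 mm across, 24 mm high, with growth rings. Origin: centre of the underside; top at z = 24 mm. It lies on one side of the tray, the gauge holder on the other; the sides swap from start to start.
- holder: Dark wooden holder block 70 x 70 x 50 mm with a hole 19 mm across and 42 mm deep in the middle of its top, in which the gauge stands. Origin: centre of the underside. Fixed.
- gauge: Pen-style thickness gauge, loose, about 0.18 kg: square grey barrel 24 x 24 mm, 85 mm long; below it a steel sleeve 14 mm across, 20 mm long; out of that a sprung nose pin 6 mm across, 10 mm out. Origin: centre of the barrel's underside, z up the barrel, x and y square to its faces. Starts upright, nose down in the holder, origin level with the holder's top, any yaw.
- gauge_tip (a point): The very end of the gauge's nose pin, 30 mm below the gauge's origin along its -z when the nose is fully out (less as it is pressed in).
- gauge_nose (a joint): How far the sprung nose pin is pressed into the sleeve, m: 0 fully out, 0.008 fully in (hard stop). Spring: 1.2 N at the start of travel, rising by 0.6 N per mm, so 3.6 N at 4 mm, halfway, and 6 N at the stop.
- hammer: Bystander: planishing hammer lying on the bench beyond the tray, steel head 87 mm long and 26 mm across, wooden handle 250 mm. Origin under the head, handle along its -x. Loose.
- tin: Bystander: round closed steel tin 68 mm across, 50 mm high, standing on the bench. Origin: centre of the underside. Loose.
- punch: Bystander: dark steel doming punch 32 mm across, 76 mm high with a round top, standing on the bench. Origin: centre of the underside. Loose.

How it is judged:
On the way, in this order (a step that is already met when the one before it is completed fails the run):
1. the flattening block stands upright on the log slice, let go (horizontal distance between dolly and slab below 0.05 m and z of dolly in the frame of slab between 0.018 and 0.03 m and angle between dolly's own z axis and vertical below 0.1 rad and contact force between the fingers and dolly below 0.1 N and linear speed of dolly below 0.03 m/s), for 0.2 s.
2. the gauge is out of its holder, in the fingers (z of gauge in the frame of holder above 0.09 m and contact force between the fingers and gauge above 1 N and contact force between gauge and holder below 0.1 N), for 0.2 s.
At the end, for the whole second after the job is handed in: Gauge held still in the fingers, tip within 9 mm of the ring centre, axis within 0.12 rad of the face normal, nose pressed in 1.5 to 6.5 mm, 1 to 9 N on the tray; block upright and released on the log slice, centre within 50 mm of its centre (all of step 1 and distance between gauge_tip and mark below 0.009 m and angle between the z axis of gauge and the z axis of tray, either way round below 0.12 rad and z of gauge_tip in the frame of gauge below 0 m and z of gauge in the frame of tray above 0.02 m and value of joint gauge_nose between 0.0015 and 0.0065 m and contact force between gauge and tray between 1 and 9 N and contact force between the fingers and gauge above 1 N and contact force between gauge and holder below 0.1 N and linear speed of gauge below 0.02 m/s); the arm keeps its last pose, push and grip.
It fails at once if the gauge is rammed against the tray (over 25 N) (contact force between gauge and tray above 25 N).
It fails at once if the flattening block is dropped on the log slice (over 80 N) (contact force between dolly and slab above 80 N).
It fails at once if the hammer is moved by more than 30 mm (distance of hammer from where it was at the start of the episode above 0.03 m).
It fails at once if the tin is moved by more than 30 mm (distance of tin from where it was at the start of the episode above 0.03 m).
It fails at once if the punch is moved by more than 30 mm (distance of punch from where it was at the start of the episode above 0.03 m).
It also fails if it takes over 61 s, if anything falls off the work surface, if the arm or the gripper's body presses on something with over 40 N, if the wrist force passes 120 N, or if a joint passes its speed limit or range.

## Robot

A 6-joint arm with a two-finger parallel gripper is mounted at the origin on the work surface. World frame = base frame: x ahead of the robot, y to its left, z up, the work surface at z = 0. Lengths are in m, angles in rad, forces in N, time in s.
With the tool pointing down it reaches from about 0.35 to 0.95 m from the base axis. Payload 17.4 kg.
Tool frame: the origin (TCP) lies between the finger pads; the fingertips stand 25 mm ahead of it and the grasp point (between the pads) lies 6 mm ahead of it; z points along the fingers, y is the line along which they close (so a half turn about z gives the same grasp; the last joint's range is limited). The gripper opens to 93 mm and grips with 3 to 60 N. Pads are 15 mm wide; open, the fingers measure 128 mm over their backs; the gripper's body (75 mm by 188 mm) begins 65 mm behind the grasp point.
Start: joints at [1.31, 0.116, 1.442, -0, 1.584, -0.038], TCP at [0.149, 0.658, 0.244] pointing down, gripper open.
Joint ranges: [-2.83, 2.83], [-0.83, 2.19], [0.07, 2.5], [-1.14, 4.28], [0.01, 3], [-2.97, 2.97]. Speed limits (rad/s): [1.89, 1.89, 2.22, 3.14, 3.14, 3.14].

## Interface

Orientations are given as [roll, pitch, yaw] about the fixed x, y, z axes, in that order (R = Rz(yaw) Ry(pitch) Rx(roll)).
In Python, from bench import bot gives the robot as it stands. The module is installed in compiled form; this text tells all that it offers. Calls block until the motion is done:
- bot.goto(position, orientation): joint-space move of the TCP to a pose.
- bot.move_l(position, feed=0.15, rot=None, threshold=None): straight line of the TCP; rot=None keeps the orientation; feed is the mean speed in m/s. With threshold (N) it stops when the force on the tool has changed by that much, and returns True; else False.
- bot.movej(angles): joint-space move.
- bot.move_gripper(opening, grip_force=None): finger opening in m; grip_force is the grip in N (None keeps the last); returns when the fingers have stopped.
- bot.hold(seconds).
- bot.inverse_kinematics(position, orientation): joint angles nearest the present ones, or None.
- bot.state(): the state.
- bot.grab_frame(name): name is "scene" or "top" or "wrist"; returns the picture (400x640x3 uint8, red, green, blue); there is no depth.
- bot.get_calibration(name): a dict with "fovy" (degrees; the focal length in pixels is half the picture's height over the tangent of half this angle, whatever the lens; pixels are square), "cx", "cy" (the principal point, pixels), "origin" and "attitude" of the camera in the world. Camera axes: x right, y down, z forward; pixel columns grow to the right and rows downward; lengths in m; the calibration is good to about 2 mm. The wrist camera is an equidistant fisheye: a pixel r from the principal point sees the ray r / f radians off the axis. A picture is of the moment at which its call begins: read the wrist's pose just before it. get_calibration takes no time and is no camera call; for the wrist camera it gives the pose at the moment of the call.
A pose or a line that the arm cannot do raises bot.PlanningError and nothing moves.
- bot.finish_job(): hands the job in; it is judged then, once.
The state is a dict: "t": time; "joints": joint angles; "qvel": joint speeds; "tau": joint torques, N m; "tcp_pos": TCP position; "orientation": TCP orientation; "force": force on the tool from outside, world axes, zero at the start; "ft_torque": the same for the moment, N m; "gripper_width": finger opening in m; "finger_force": force on a finger pad.
Only numpy, scipy, OpenCV 4.12 (cv2) and the standard library are available. Lean on these libraries where they do the work, as an engineer would, in place of code of your own. Each camera call takes 0.05 s, during which the arm holds its last target. There are 200 camera calls.

## Working session

There is one attempt and no reset: what is moved stays moved. The work goes in short steps, each a Python script; the robot and the scene stay as the last script left them, time stands still between calls to the robot, and variables do not carry over. Pictures are saved under pics/ and viewed, at most 10 in all, crops included, and the job is handed in when it is done.

```bash
mkdir -p pics
python3 - <<'E'
from bench import bot
import cv2
for n in("top","scene"):
    c=bot.get_calibration(n);print(n,c)
    cv2.imwrite(f"pics/{n}0.png",bot.grab_frame(n)[:,:,::-1])
print(bot.get_calibration("wrist"));print(bot.state())
E
```

```text
top {'fovy': 49.22783573832076, 'cx': 318.69175500029985, 'cy': 204.43577971034176, 'origin': array([0.55693493, 0.00399606, 1.12502873]), 'attitude': array([-3.06500756,  0.01332874, -1.5415135 ])}
scene {'fovy': 57.96518804578173, 'cx': 324.5586614184967, 'cy': 198.6958868162996, 'origin': array([1.20475892, 0.29610505, 0.65850888]), 'attitude': array([-2.30761836e+00, -4.57664893e-04,  2.02292885e+00])}
{'fovy': 65.70646984690485, 'cx': 323.3511097130653, 'cy': 194.88019890873935, 'origin': array([0.08063208, 0.67408268, 0.38380372]), 'attitude': array([2.88138162e+00, 1.47311136e-03, 1.34865551e+00])}
{'t': 0.1, 'joints': array([ 1.31017314e+00,  1.16457688e-01,  1.44222841e+00, -8.51063262e-06,
        1.58398890e+00, -3.77913952e-02]), 'qvel': array([-4.02391983e-05, -3.04324348e-03, -3.53562590e-03,  1.07308677e-03,
        6.99453627e-04,  1.90540096e-03]), 'tau': array([ 3.44831649e-03, -7.22880006e+01, -6.23875451e+01,  7.82010262e-02,
        2.26936833e-02, -7.84269605e-05]), 'tcp_pos': array([0.149133  , 0.6581518 , 0.24294713]), 'orientation': array([-3.14051076e+00, -3.23898319e-05,  2.91876074e+00]), 'force': array([-0.41051524,  0.7108799 ,  0.25886076]), 'ft_torque': array([-0.05145055, -0.03736393,  0.04719419]), 'finger_force': 0.0, 'gripper_width': 0.09296477382719784}
```

View pics/top0.png

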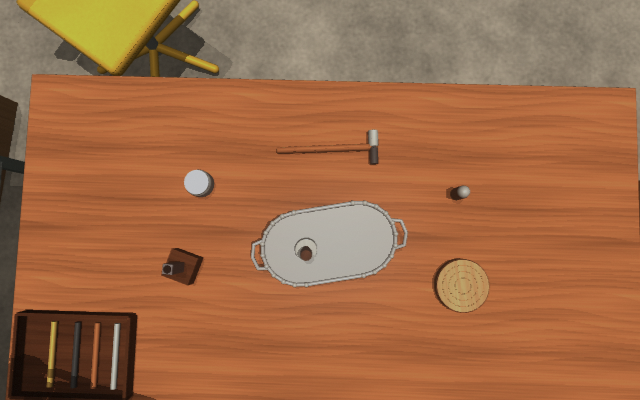

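View pics/scene0.png

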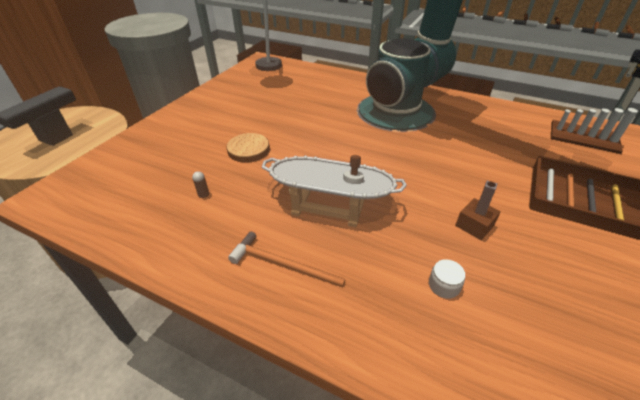

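Top view: slab at about (462,286), holder (184,267) with the gauge top at (167,269), dolly knob (305,253), tray centre ~(329,244). I'll enlarge crops from both cameras.

```bash
cat > h.py <<'E'
import numpy as np,cv2
from scipy.spatial.transform import Rotation as R
from bench import bot
def K(c): return 200/np.tan(np.radians(c["fovy"])/2)
def ray(c,p):
    d=np.array([p[0]-c["cx"],p[1]-c["cy"]])/K(c)
    v=np.r_[d,1] if not c.get("fish") else None
    if v is None:
        r=np.linalg.norm(d); v=np.r_[d/r*np.sin(r),np.cos(r)] if r>0 else np.array([0,0,1.])
    v=R.from_euler("xyz",c["attitude"]).apply(v); return v/np.linalg.norm(v)
def onz(c,p,z):
    v=ray(c,p); return c["origin"]+v*(z-c["origin"][2])/v[2]
def proj(c,P):
    v=R.from_euler("xyz",c["attitude"]).inv().apply(np.atleast_2d(P)-c["origin"])
    if c.get("fish"):
        n=np.linalg.norm(v[:,:2],axis=1); s=(np.arctan2(n,v[:,2])/np.maximum(n,1e-12))[:,None]
        d=v[:,:2]*s
    else: d=v[:,:2]/v[:,2:]
    return d*K(c)+[c["cx"],c["cy"]]
def tri(obs):
    A=np.zeros((3,3));b=np.zeros(3)
    for c,p in obs:
        v=ray(c,p);M=np.eye(3)-np.outer(v,v);A+=M;b+=M@c["origin"]
    X=np.linalg.solve(A,b)
    return X,[np.round(proj(c,X)[0]-p,1) for c,p in obs]
def cal(n):
    c=dict(bot.get_calibration(n)); c["fish"]=n=="wrist"; return c
def rs(im,x0,y0,x1,y1,s): return cv2.resize(im[y0:y1,x0:x1],None,fx=s,fy=s,interpolation=cv2.INTER_CUBIC)
E
python3 - <<'E'
import cv2,numpy as np
from h import rs
t=cv2.imread("pics/top0.png");s=cv2.imread("pics/scene0.png")
a=rs(t,245,195,411,295,4.8)[:, :796]; o=np.zeros((600,800,3),np.uint8);o[:480,:796]=a
cv2.imwrite("pics/c1.png",o)
o=np.zeros((600,800,3),np.uint8)
o[:300,:800]=rs(s,255,145,415,205,5)
o[300:600,:250]=rs(t,155,240,205,300,5)
o[300:600,250:520]=rs(s,450,175,504,235,5)
o[300:600,520:800]=rs(t,434,258,490,318,5)
cv2.imwrite("pics/c2.png",o)
E
```

```text
(no output)
```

View pics/c1.png

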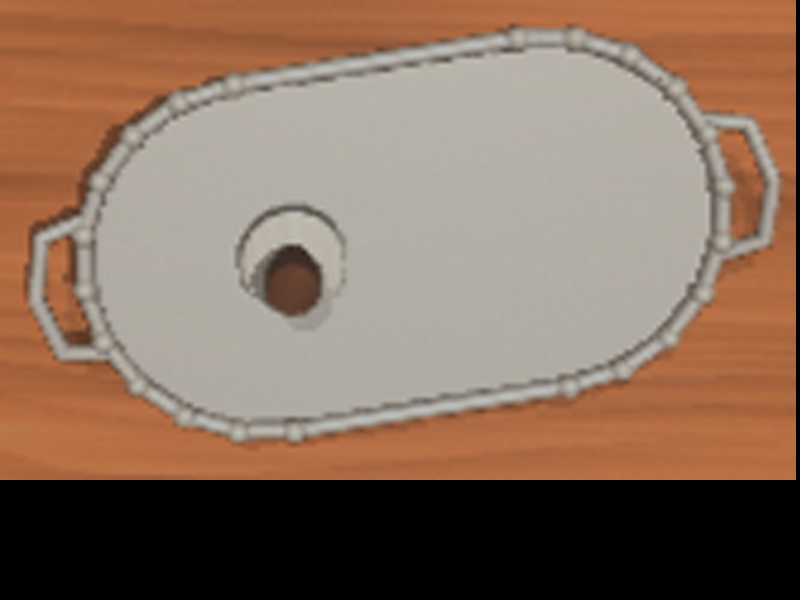

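View pics/c2.png

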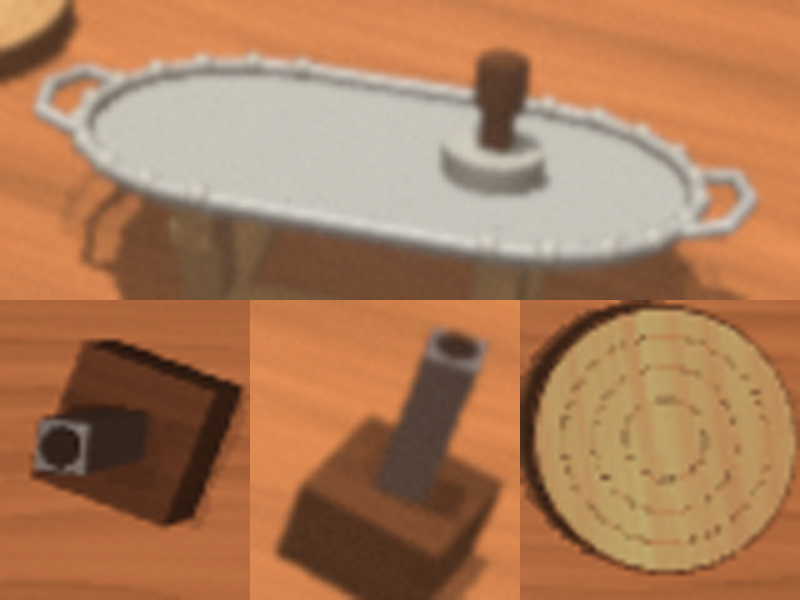

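c1: tray rim beads at the ends of the straights (232,85),(516,38),(295,432),(570,385), knob top (292,281). c2: the same beads in the scene view, knob top (502,60), gauge top (65,447) / (460,345), slab centre (665,440). Now I'll fit the poses.

```bash
cat > fit.py <<'E'
from h import *
from scipy.optimize import least_squares
T,S=cal("top"),cal("scene")
f=lambda u,v,x0,y0,s,ox=0,oy=0:np.array([x0+(u-ox+.5)/s-.5,y0+(v-oy+.5)/s-.5])
t1=lambda u,v:f(u,v,245,195,4.8); s1=lambda u,v:f(u,v,255,145,5)
# image up=+x, left=+y in top
obs=[(T,t1(232,85),(1,1)),(T,t1(516,38),(1,-1)),(T,t1(295,432),(-1,1)),(T,t1(570,385),(-1,-1)),
(S,s1(300,65),(-1,-1)),(S,s1(547,103),(-1,1)),(S,s1(200,192),(1,-1)),(S,s1(487,243),(1,1))]
def res(p):
    Rm=R.from_euler("zy",[p[3],-p[6]])
    return np.concatenate([proj(c,Rm.apply([sx*p[4],sy*p[5],.014])+p[:3])[0]-q for c,q,(sx,sy) in obs]+[[(p[6]-np.radians(15))*100]])
r=least_squares(res,[.45,0,.1,0.1,.088,.07,.26],x_scale=.01)
p=r.x;print("tray",p.round(4),np.degrees(p[6]));print(r.fun.round(1))
Rm=R.from_euler("zy",[p[3],-np.radians(15)])
m=Rm.apply([0,.06,.004])+p[:3];n=Rm.as_matrix()[:,2];print("mark",m,"knobtop exp",m+.064*n,"n",n)
print("knob",tri([(T,t1(292,280)),(S,s1(502,60))]))
g=[(T,f(65,447,155,240,5,0,300)),(S,f(459,345,450,175,5,250,300))]
print("gauge top",tri(g),onz(T,g[0][1],.135))
q=[onz(T,f(u,v,155,240,5,0,300),.135)[:2] for u,v in [(40,420),(88,420),(85,473),(36,470)]]
print("corners",np.round(q,4),np.mean(q,0))
for i in range(4):
    d=q[(i+1)%4]-q[i];print(np.linalg.norm(d),np.degrees(np.arctan2(d[1],d[0])))
print("slab",onz(T,f(665,440,434,258,5,520,300),.024))
q=[onz(T,f(u,v,155,240,5,0,300),.05)[:2] for u,v in [(90,345),(218,390),(165,522),(34,474)]]
print("holder",np.round(q,4),np.mean(q,0))
print("tin",onz(T,(198,182),.05),"punch",onz(T,(463,192),.07))
E
python3 fit.py
```

```text
tray [ 0.546  -0.0057  0.0718  0.1965  0.0897  0.0698  0.2609] 14.949459646410904
[-0.3  0.1 -0.5  0.1  0.1 -0.4  0.   0.4 -0.2 -1.3 -0.7  0.9  0.  -0.9
  0.   1.2 -0.1]
mark [0.53365338 0.05310463 0.0726255 ] knobtop exp [0.51708896 0.05310463 0.13444476] n [-0.25881905  0.          0.96592583]
knob (array([0.521855  , 0.04657222, 0.14133788]), [array([-0.3,  0.1]), array([-0.3,  0. ])])
gauge top (array([0.47610063, 0.35912159, 0.13478417]), [array([-1.2,  0.2]), array([-1.2,  0.1])]) [0.4765972 0.356412  0.135    ]
corners [[0.4884 0.3684]
 [0.489  0.3466]
 [0.4652 0.3467]
 [0.4659 0.369 ]] [0.47712927 0.35769314]
0.02181365161977975 -88.27778493279405
0.023761657114135037 179.8739759848666
0.022303744621182092 88.28998232575846
0.02244700152925098 -1.384295505447217
slab [ 0.44899915 -0.3420406   0.024     ]
holder [[0.5198 0.3771]
 [0.4997 0.3127]
 [0.4349 0.3355]
 [0.4561 0.4012]] [0.47762665 0.35663872]
tin [0.68647339 0.32268179 0.05      ] punch [ 0.67746945 -0.32761151  0.07      ]
```

The `zy` string should be intrinsic `ZY`, so I'm fixing that.

```bash
sed -i 's/"zy"/"ZY"/g' fit.py; python3 fit.py|head -6
```

```text
tray [ 0.5459 -0.0052  0.0716  0.1959  0.09    0.07    0.2614] 14.978698761703933
[-0.1  0.2 -0.2 -0.  -0.2  0.  -0.2  0.1 -0.1  0.  -0.3  0.  -0.4  0.1
 -0.1 -0.2 -0. ]
mark [0.53322095 0.05345628 0.07543229] knobtop exp [0.5169734  0.05023181 0.13725154] n [-0.25386792 -0.0503823   0.96592583]
knob (array([0.521855  , 0.04657222, 0.14133788]), [array([-0.3,  0.1]), array([-0.3,  0. ])])
gauge top (array([0.47610063, 0.35912159, 0.13478417]), [array([-1.2,  0.2]), array([-1.2,  0.1])]) [0.4765972 0.356412  0.135    ]
```

```bash
cat >> h.py <<'E'
yaw=.1959;RT=R.from_euler("ZY",[yaw,-np.radians(15)]).as_matrix()
mark=np.array([.53322,.05346,.07543]); n=RT[:,2]
slab=np.array([.449,-.342,.024])
def tool(z,y):
    z=z/np.linalg.norm(z);y=y-z*(y@z);y=y/np.linalg.norm(y)
    return R.from_matrix(np.c_[np.cross(y,z),y,z]).as_euler("xyz")
def best(P,z,y):
    c=[]
    for s in(1,-1):
        o=tool(z,s*y);q=bot.inverse_kinematics(P,o)
        if q is not None:c.append((abs(q[5]),o,q))
    c.sort(key=lambda a:a[0]);print("q",np.round(c[0][2],2));return c[0][1]
def shot(name,fn):
    c=cal(name);im=bot.grab_frame(name)[:,:,::-1];cv2.imwrite(f"pics/{fn}.png",im);np.save(f"pics/{fn}.npy",c,allow_pickle=True);return c
E
python3 - <<'E'
from h import *
top=np.array([.5195,.048,.139]); G=top-.011*n   # knob z 53mm
o=best(G+.1*n,-n,RT[:,1])
bot.move_gripper(.093,40)
bot.goto(G+.1*n,o); print(bot.state()["t"])
shot("wrist","w1")
bot.move_l(G+.006*n,feed=.1,threshold=15)
bot.move_gripper(.0,40)
s=bot.state();print(s["t"],s["gripper_width"],s["finger_force"],s["force"],s["tcp_pos"],G+.006*n)
bot.move_l(s["tcp_pos"]+.08*n,feed=.1)
c=shot("wrist","w2");m=proj(c,mark);print("mark px",m, bot.state()["gripper_width"])
im=cv2.imread("pics/w2.png");x,y=m[0].astype(int);x0,y0=max(0,x-60),max(0,y-50);print(x0,y0)
A=np.zeros((600,800,3),np.uint8);A[:300,:480]=cv2.resize(cv2.imread("pics/w1.png"),(480,300))
A[300:,:480]=cv2.resize(im,(480,300)); k=rs(im,x0,y0,x0+80,y0+100,4);A[:k.shape[0],480:480+k.shape[1]]=k
cv2.imwrite("pics/v5.png",A)
E
```

```text
q [ 0.01 -0.44  1.98  0.05  1.35  1.38]
2.825
5.0167 0.026500195463981097 39.99965786933899 [-0.66859968 -0.5659125  -0.96196333] [0.52064796 0.04824993 0.13404829] [0.52076934 0.04825189 0.13417037]
mark px [[320.31352031 193.98803461]] 0.02634274833335926
260 143
```

View pics/v5.png

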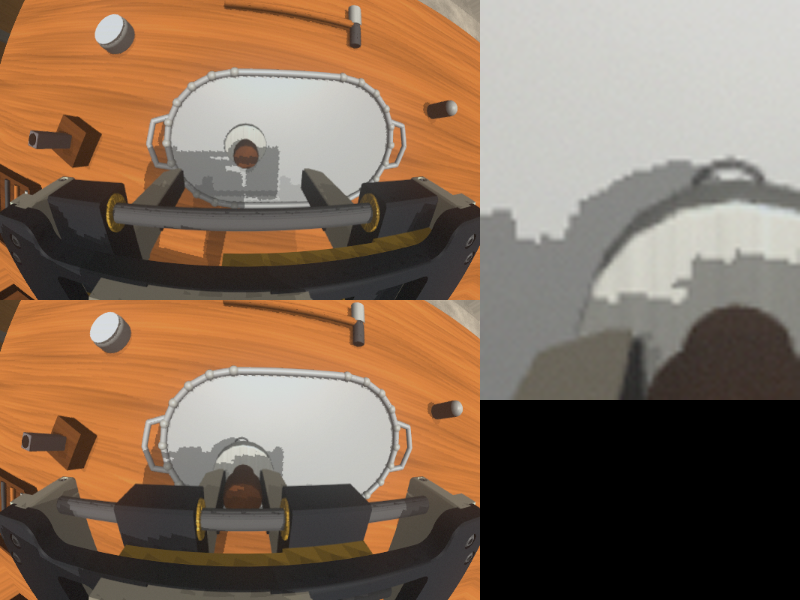

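w2 shows the block held, with the ring's far edge visible just beyond the foot. I'll place the block on the slab.

Run:
```python
from h import *
P=slab.copy()
a=np.arctan2(P[1],P[0]);t=np.array([-np.sin(a),np.cos(a),0])
s=bot.state();bot.move_l(s["tcp_pos"]+[0,0,.05],feed=.15)
o=best(np.r_[P[:2],.17],np.array([0,0,-1.]),t)
bot.goto(np.r_[P[:2],.16],o)
bot.move_l(np.r_[P[:2],.105],feed=.08);bot.hold(.3)
print(bot.state()["force"],bot.state()["gripper_width"])
print(bot.move_l(np.r_[P[:2],.066],feed=.012,threshold=4))
s=bot.state();print(s["t"],s["tcp_pos"],s["force"])
bot.move_gripper(.06);bot.hold(.2)
s=bot.state();bot.move_l(s["tcp_pos"]+[0,0,.1],feed=.15)
c=shot("wrist","w3");print(bot.state()["t"])
cc=shot("top","t3")
print(proj(cc,np.r_[P[:2],.024]),proj(cc,np.r_[P[:2],.088]))
A=np.zeros((600,800,3),np.uint8);A[:300,:480]=cv2.resize(cv2.imread("pics/w3.png"),(480,300))
A[300:,:320]=rs(cv2.imread("pics/t3.png"),430,255,494,315,5);
cv2.imwrite("pics/v6.png",A)
```

```text
q [-0.7  -0.1   1.77 -0.    1.46  1.53]
[-1.01207721 -0.58509108 -2.43089781] 0.026431976487203024
True
11.05 [ 0.44885063 -0.34216087  0.08076386] [-2.31959395 -3.49500779  4.58147079]
12.8583
[[462.58357887 285.59914796]] [[471.21708053 288.57988567]]
```

View pics/v6.png

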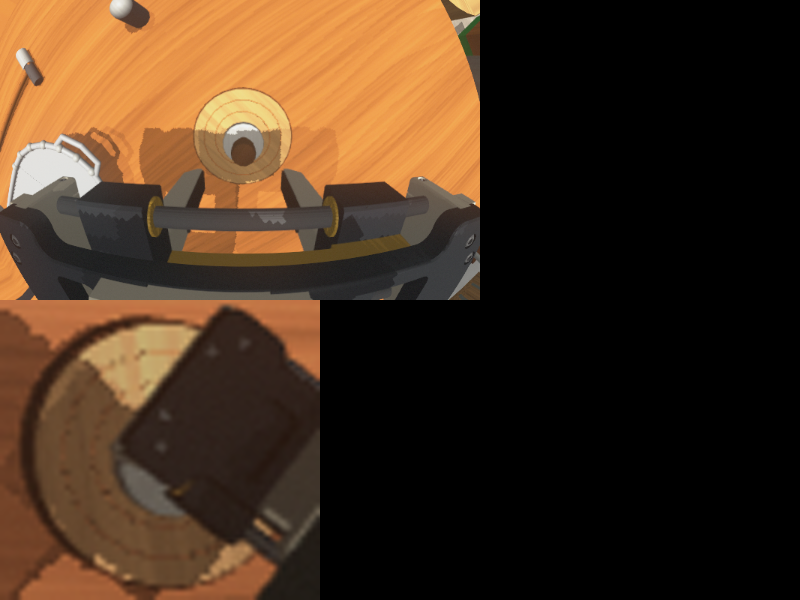

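The block stands centred on the slab, with the wood ring visible all round the foot. Next I'll photograph the bare ring from above the tray, then the gauge from above its holder.

Run:
```python
from h import *
s=bot.state();bot.move_l(s["tcp_pos"]+[0,0,.06],feed=.2)
H=mark+.17*n-.04*RT[:,0]
o=best(H,-n,RT[:,1]);bot.goto(H,o)
bot.hold(.3);c=shot("wrist","w4");m=proj(c,mark)[0];print("ring",m)
g=np.array([.477,.3575,.26]);o=best(g,np.array([0,0,-1.]),np.array([-.02,1,0.]))
bot.goto(g-[.03,0,0],o);bot.hold(.3);c2=shot("wrist","w5");k=proj(c2,[.477,.3575,.135])[0];print("g",k,bot.state()["t"])
A=np.zeros((600,800,3),np.uint8)
for i,(fn,q,s,w) in enumerate([("w4",m,8,50),("w5",k,5,80)]):
    x0,y0=(q-w/2).astype(int);x0=max(x0,0);y0=max(y0,0);print(fn,x0,y0)
    kk=rs(cv2.imread(f"pics/{fn}.png"),x0,y0,x0+w,y0+w,s);A[:kk.shape[0],i*400:i*400+kk.shape[1]]=kk
A[400:,:320]=cv2.resize(cv2.imread("pics/w4.png"),(320,200));A[400:,400:720]=cv2.resize(cv2.imread("pics/w5.png"),(320,200))
cv2.imwrite("pics/v7.png",A)
```

```text
q [-0.01 -0.56  2.05  0.05  1.4   1.37]
ring [322.61420297 145.9690926 ]
q [ 0.6  -0.06  1.59 -0.    1.61 -0.99]
g [322.92776187 225.90831867] 17.4667
w4 297 120
w5 282 185
```

View pics/v7.png

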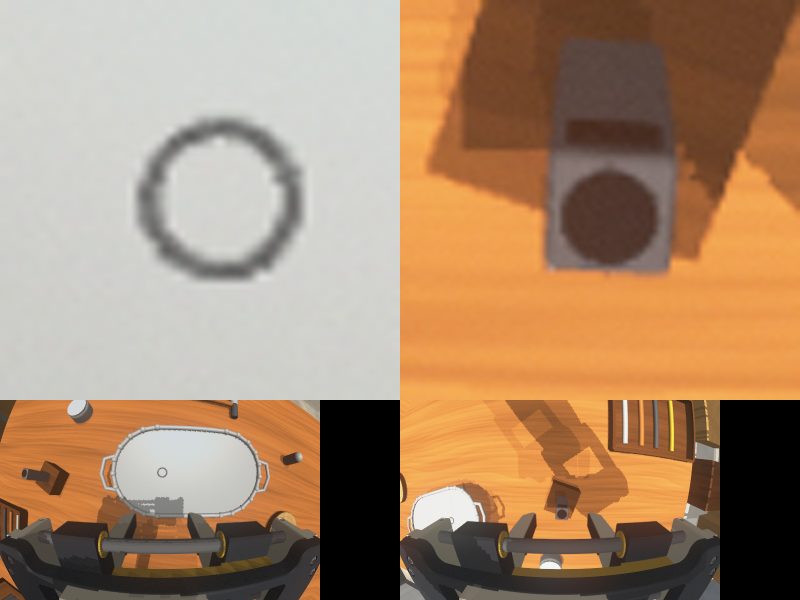

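Ring centre at crop (220,199), which is pixel (324.1,144.4), about 1.6 px from prediction. Gauge top hole centre at (609,217), which is (323.4,228.0), with its faces square to the tool. I'll refine both and pick the gauge.

Run:
```python
from h import *
c4=np.load("pics/w4.npy",allow_pickle=True).item();c5=np.load("pics/w5.npy",allow_pickle=True).item()
v=ray(c4,(324.06,144.4));m2=c4["origin"]+v*((mark-c4["origin"])@n)/(v@n)
g=onz(c5,(323.4,228.0),.135);print("mark2",m2,"gauge",g)
np.save("mark2.npy",m2)
g=(g*2+np.array([.477,.3575,.135]))/3
s=bot.state();o=s["orientation"]
bot.move_l([g[0],g[1],.19],feed=.15)
bot.move_l([g[0],g[1],.111],feed=.08,threshold=15)
bot.move_gripper(.0,40)
s=bot.state();print(s["t"],s["gripper_width"],s["finger_force"],s["tcp_pos"],s["force"])
bot.move_l([g[0],g[1],.231],feed=.1);bot.hold(.3)
s=bot.state();print(s["t"],s["gripper_width"],s["force"],s["tcp_pos"])
y=R.from_euler("xyz",s["orientation"]).as_matrix()[:,1]
yt=RT[:,1]*np.sign(y@RT[:,1])
ot=tool(-n,yt);P=m2+(.091+.05)*n
print(bot.inverse_kinematics(P,ot));np.save("ot.npy",ot)
bot.goto(P,ot);bot.hold(.3)
c=shot("scene","s8");cw=shot("wrist","w8")
tip=P-.091*n;print(bot.state()["t"],bot.state()["gripper_width"],bot.state()["force"])
bt=m2+(.05+.03)*n
q=proj(c,np.array([tip,m2,bt]));print("tip,mark,barrelbottom px",q)
x0,y0=(q[0]-[40,45]).astype(int);print(x0,y0)
A=np.zeros((600,800,3),np.uint8);A[:,:480]=rs(cv2.imread("pics/s8.png"),x0,y0,x0+80,y0+100,6)
A[:200,480:]=cv2.resize(cv2.imread("pics/w8.png"),(320,200));cv2.imwrite("pics/v8.png",A)
```

```text
mark2 [0.53500745 0.05233563 0.07584114] gauge [0.47904692 0.35797394 0.135     ]
19.9167 0.024279463460912427 39.12709951400757 [0.47837732 0.35780608 0.11103377] [ 0.18138763 -0.34882674  0.43725318]
21.5667 0.024194434503121115 [-0.30282176  0.96554229 -2.28623273] [0.47833793 0.35779025 0.23076569]
[ 0.0134249  -0.43057904  1.99170466  0.04846387  1.32310224 -1.75907468]
23.1583 0.024038131448492393 [-0.28017352 -0.31155678 -2.02252357]
tip,mark,barrelbottom px [[355.4209266  162.72793394]
 [353.33977944 181.04072425]
 [356.72227056 151.27692302]]
315 117
```

View pics/v8.png

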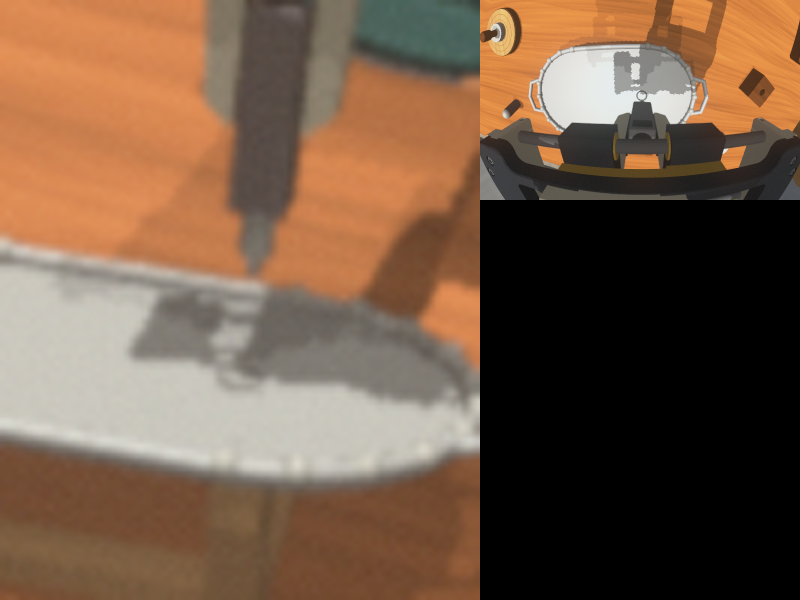

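The gauge hangs straight, tip at scene pixel (357,163) and ring near (354.6,178). I'll descend to 8 mm above the face and look again.

Run:
```python
from h import *
m2=np.load("mark2.npy");P=m2+(.091+.008)*n
bot.move_l(P,feed=.05,threshold=8);bot.hold(.3)
c=shot("scene","s9");cw=shot("wrist","w9");s=bot.state();print(s["t"],s["force"],s["tcp_pos"]-P)
th=np.linspace(0,6.28,200)[:,None];circ=m2+.009*(np.cos(th)*RT[:,0]+np.sin(th)*RT[:,1])
q=proj(c,np.array([P-.091*n,m2]));x0,y0=(q[1]-[25,27]).astype(int);print("tip,mark",q,x0,y0)
a=rs(cv2.imread("pics/s9.png"),x0,y0,x0+50,y0+40,8);b=a.copy()
for u in (proj(c,circ)-[x0,y0]+.5)*8: cv2.circle(b,tuple(int(k) for k in u),0,(0,0,255),-1)
A=np.zeros((600,800,3),np.uint8);A[:320,:400]=a;A[:320,400:]=b
qw=proj(cw,m2)[0];X,Y=(qw-[35,20]).astype(int);k=rs(cv2.imread("pics/w9.png"),X,Y,X+70,Y+40,7)
for u in (proj(cw,circ)-[X,Y]+.5)*7: cv2.circle(k,tuple(int(i) for i in u),0,(0,0,255),-1)
A[320:,:490]=k;cv2.imwrite("pics/v9.png",A)
```

```text
24.55 [-0.24598486  0.58598686 -2.16819993] [3.64911161e-06 1.88651708e-05 1.32024735e-04]
tip,mark [[353.66566074 178.17317313]
 [353.33977944 181.04072425]] 328 154
```

View pics/v9.png

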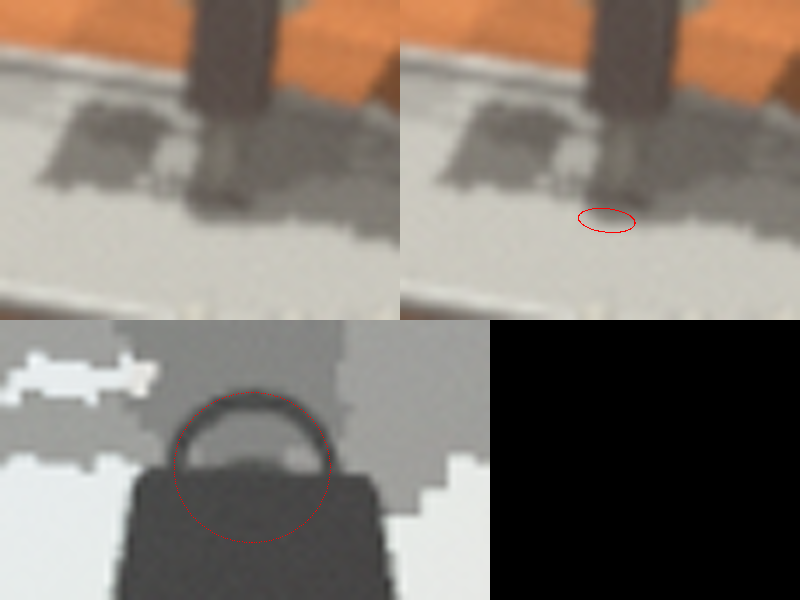

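In the wrist view the projected ring overlays the real one, and the nose shows at its centre. Pressing now.

Run:
```python
from h import *
m2=np.load("mark2.npy")
bot.hold(.5);f0=np.mean([(bot.hold(.03),bot.state()["force"])[1] for _ in range(10)],0)
print("base",f0)
d=lambda:np.mean([(bot.hold(.03),(bot.state()["force"]-f0)@n)[1] for _ in range(8)])
P=bot.state()["tcp_pos"]
hit=bot.move_l(P-.018*n,feed=.008,threshold=2)
bot.hold(.2);s=bot.state();h=(s["tcp_pos"]-m2)@n-.091
print("hit",hit,"h tip",h,"F",d(),s["t"])
for i in range(8):
    F=d()
    if F>3.2 or not hit:break
    bot.move_l(bot.state()["tcp_pos"]-.0006*n,feed=.006);bot.hold(.15)
    s=bot.state();print(((s["tcp_pos"]-m2)@n-.091).round(5),d().round(2),s["gripper_width"])
print(s["t"],s["force"]-f0,s["tcp_pos"])
```

```text
base [-0.14064708 -0.02545753 -1.80875394]
hit True h tip 0.0010308714133711039 F 2.149445126899198 26.6333
0.00036 2.45 0.024482208707474834
-0.00025 2.87 0.024245336095457128
-0.00091 3.39 0.024026325958726547
29.4417 [1.06073999 0.06550547 3.20319225] [0.51157614 0.04776646 0.16271038]
```

Run:
```python
from h import *
m2=np.load("mark2.npy");c4=np.load("pics/w4.npy",allow_pickle=True).item()
v=ray(c4,(324.06,144.4));k=v*.0026/(v@n);print("lateral shift if face higher (tray xyz)",RT.T@k)
c=shot("scene","s10");cw=shot("wrist","w10");s=bot.state();print((s["force"]),s["t"])
a=rs(cv2.imread("pics/s10.png"),328,150,378,190,8);q=proj(cw,m2)[0];X,Y=(q-[35,20]).astype(int)
A=np.zeros((600,800,3),np.uint8);A[:320,:400]=a;A[320:,:490]=rs(cv2.imread("pics/w10.png"),X,Y,X+70,Y+40,7)
A[:200,440:760]=cv2.resize(cv2.imread("pics/s10.png"),(320,200))
cv2.imwrite("pics/v10.png",A)
```

```text
lateral shift if face higher (tray xyz) [2.55939024e-04 6.82565476e-06 2.60000000e-03]
[ 0.89424785 -0.57360351  1.77048319] 30.075
```

View pics/v10.png

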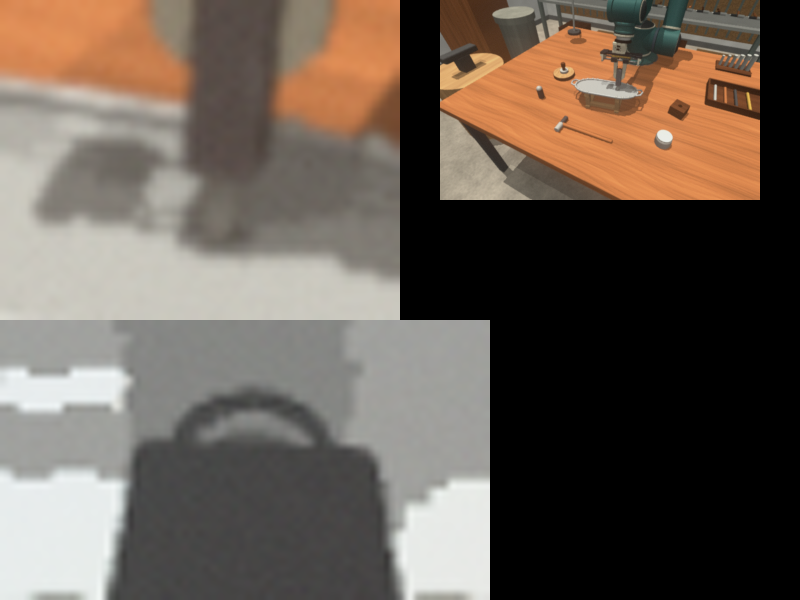

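The nose is centred in the ring at about 3.4 N, roughly half travel, and the block still stands on the slab. Handing in.

```bash
python3 -c "
from bench import bot
print(bot.finish_job())"
```

```text
the job is handed in; nothing more can be done
None
```

I handed the job in at about 30 s with the block upright and released on the log slice. The gauge was held square in the ring, pressed at about 3.4 N with the nose roughly halfway in; the judge returned no verdict.

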